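# Empty the gravity slide of a sorting station

## Robot

A 6-joint arm with a two-finger parallel gripper is mounted at the origin on the work surface. World frame = base frame: x ahead of the robot, y to its left, z up, the work surface at z = 0. Lengths are in mm, angles in rad, forces in N, time in s.
With the tool pointing down it reaches from about 400 to 925 mm from the base axis. Payload 12.5 kg.
Tool frame: the origin (TCP) lies at the very end of the fingers, on their centre line; the grasp point (between the pads) lies 19 mm behind it (tcp_to_grasp is the distance from the TCP to the grasp point, in mm); z points along the fingers, y is the direction in which the jaws open and shut (so a half turn about z gives the same grasp; the last joint's range is limited). The gripper opens to 95 mm and grips with 3 to 60 N. Pads are 20 mm wide; open, the fingers measure 119 mm over their backs; the gripper's body (75 mm by 180 mm) begins 59 mm behind the grasp point.
Start: joints at [-1.399, 0.491, 1.559, -0, 1.092, -0.106], TCP at [171.423, -601.05, 214.661] pointing down, gripper open.
Joint ranges: [-3.1, 3.1], [-0.84, 2.19], [0.05, 2.79], [-1.13, 4.28], [0.06, 2.93], [-2.69, 2.69]. Speed limits (rad/s): [2.22, 2.22, 2.79, 3.14, 3.14, 3.14].

## Interface

Orientations are given as [roll, pitch, yaw] about the fixed x, y, z axes, in that order (R = Rz(yaw) Ry(pitch) Rx(roll)).
In Python, from cell import get_state, get_image, sign_off, tcp_to_grasp gives the robot as it stands.
- The arm moves only by the tool drive_tool, never from a script. Its argument "rows" is a list of rows, each an object of numbers: "ax", "ay", "az": the turn, a rotation vector about the world's x, y, z in units of 8 degrees (1.0 is 8 degrees); "x", "y", "z": the shift along the world's x, y, z in units of 30 mm (1.0 is 30 mm); "fingers": the finger opening in mm, from 0 to 95.1. A call has 1 to 20 rows; each row shifts and turns the pose as measured when the row begins; what a row does not reach is not made up. A row lasts 1/10 s, in which the tool goes at most 50 mm and 8.59 degrees, less where a joint would pass 70% of its speed; a pose out of reach is approached as far as the arm can. A call is refused whole if a number of a shift passes 1 or a number of a turn 1, either way. A call with a gripper value outside its range is refused whole. The fingers move at their own pace and stop on an object; "squeeze" is the grip in N (left out, the last holds). Time passes only in rows, so rows that do not move let the fingers close. It gives the time, the measured TCP pose, the force and the opening at its end, in the units of the state.
- get_state(): the state, without advancing time (a new reading comes with each control period).
- get_image(name): name is "side" or "top"; returns a dict with "img" (384x512x3 uint8, red, green, blue), "range_z" (384x512 float32, mm along the optical axis (not along the pixel's ray), 0 where there is no reading), "fov_y" (degrees; the focal length in pixels is half the picture's height over the tangent of half this angle, whatever the lens; pixels are square), "cx", "cy" (the principal point, pixels), "position" and "rotation" of the camera in the world. Camera axes: x right, y down, z forward; pixel columns grow to the right and rows downward; lengths in mm; the calibration is good to about 2 mm. A picture is of the moment at which its call begins.
- sign_off(): hands the job in, once; it reports no verdict.
The state is a dict: "t": time; "qpos": joint angles; "dq": joint speeds; "tau": joint torques, N m; "tcp_pos": TCP position; "tcp_rot": TCP orientation; "wrist_force": force on the tool from outside, world axes, zero at the start; "wrist_torque": the same for the moment, N m; "grip_width": finger opening in mm.
Only numpy, scipy, OpenCV 4.12 (cv2) and the standard library are available. Lean on these libraries where they do the work, as an engineer would, in place of code of your own. Each camera call takes 0.05 s, during which the arm holds its last target. There are 200 camera calls.

## Task

Empty the workpiece slide: stand the black tray flat on the bench with its open top under the slide's mouth, and let go of it. Then take the red knob of the spring-loaded stop pin, pull it all the way back and keep it there so that all four workpieces run out into the tray. Finish while still holding the knob fully pulled back, and leave the other things on the bench alone.

Things in the scene. Friction and masses are not known exactly. Their poses are not given: they have to be found in the camera images.
- knob (a point): Centre of the stop pin's red ribbed knob: cylinder, diameter 24, 24 high, free all round. +z is the pull direction, along the pin's axis, square to the slide floor, leaning 22 deg from vertical towards the mouth; x is level, across the slide. Under the knob: guide barrel, diameter 18, 14 to 28 below this point; then the steel bridge's flat top (59 across the slide, 26 along) 28 below it.
- stop_pin (a joint): How far the stop pin is pulled back, m: 0 = seated in its hole in the slide floor, holding the workpieces back; 0.028 = fully back against its stop. The spring pulls home with about 6 N at 0, 14 N at 0.028; it never locks and springs back when let go. Beyond 0.023 the tip is clear above the workpieces.
- mouth (a point): Middle of the lower edge (lip) of the slide floor, where workpieces drop off, 66 above the bench; floor 4 thick, lane 42 wide, flanges 20 high, 48 over them. z up, x across the slide, -y level, straight out (downhill, 22 deg slope). The pin is 70 uphill (+y); the foot begins 62 uphill, under the lip the bench is free. Workpieces land 20 to 110 out from the lip. Bolted down; place and yaw vary.
- tray_center (a point): Centre, half-way up (25 above its underside), of the loose black open tray: 106 (x) by 146 (y) outside, 50 high, walls and floor 8 thick, inside 90 by 130; 0.28 kg, z up. It stands on the bench, passes under the slide's lip with 12 to spare, and can be picked up by pinching a wall from above.
- piece1_center (a point): Centre of workpiece 1 (red, nearest the stop pin), a disc of diameter 36 and height 18, 35 g, z along its axis, lying flat on the slide.
- piece2_center (a point): Centre of workpiece 2 (black), same size, next up the slide.
- piece3_center (a point): Centre of workpiece 3 (silver), same size, next up the slide.
- piece4_center (a point): Centre of workpiece 4 (red), same size, uppermost on the slide.
- screwdriver: Bystander: blue screwdriver lying on the bench, 200 long along its x, handle diameter 26; origin under its middle.
- offcut: Bystander: aluminium profile offcut 30 x 110 (y) x 30 high; origin under its middle.
- valve: Bystander: small valve block, 50 (x) by 70 (y) by 50 high; origin under its middle.
Not all that is in view belongs to the job. Leave any purple look-alike of the part that bears piece3_center alone.

How it is judged (in metres and radians):
On the way, in this order (a step that is already met when the one before it is completed fails the run):
1. the tray stands flat on the bench, let go, with the slide's lip over its open top, and the stop pin still seated (x of mouth in the frame of tray_center between -0.045 and 0.045 m and y of mouth in the frame of tray_center between -0.065 and 0.065 m and height (world z) of tray_center below 0.029 m and angle between tray_center's own z axis and vertical below 0.08 rad and contact force between the fingers and tray below 0.3 N and value of joint stop_pin below 0.004 m), for 0.2 s.
2. the stop pin is pulled fully back by its knob (value of joint stop_pin above 0.025 m and contact force between the fingers and stop_pin above 3 N), for 0.3 s.
At the end, for the whole second after the job is handed in: The fingers hold the knob with the stop pin more than 25 of its 28 mm pulled back, all four workpieces lie inside the tray (centres within its walls and below its rim), and the tray stands flat on the bench, not touched by the fingers (all of step 2 and x of piece1_center in the frame of tray_center between -0.045 and 0.045 m and y of piece1_center in the frame of tray_center between -0.065 and 0.065 m and z of each of piece1_center, piece2_center, piece3_center, piece4_center in the frame of tray_center below 0.025 m and x of piece2_center in the frame of tray_center between -0.045 and 0.045 m and y of piece2_center in the frame of tray_center between -0.065 and 0.065 m and x of piece3_center in the frame of tray_center between -0.045 and 0.045 m and y of piece3_center in the frame of tray_center between -0.065 and 0.065 m and x of piece4_center in the frame of tray_center between -0.045 and 0.045 m and y of piece4_center in the frame of tray_center between -0.065 and 0.065 m and height (world z) of tray_center below 0.029 m and angle between tray_center's own z axis and vertical below 0.08 rad and contact force between the fingers and tray below 0.3 N); the arm keeps its last pose, push and grip.
It fails at once if a bystander (screwdriver, profile offcut, valve block) is moved by more than 20 mm (distance of any of screwdriver, offcut, valve from where it was at the start of the episode above 0.02 m).
It also fails if it takes over 51 s, if anything falls off the work surface, if the arm or the gripper's body presses on something with over 40 N, if the wrist force passes 120 N, or if a joint passes its speed limit or range.

## Working session

There is one attempt and no reset: what is moved stays moved. The work goes in short steps, Python scripts to look and compute and a tool call to move; the robot and the scene stay as the last step left them, time stands still between calls to the robot, and variables do not carry over. Pictures are saved under pics/ and viewed, about 8 in all and at most 12, crops included, and the job is handed in when it is done.

Besides the shell and the picture viewer there is one more tool, called after "Call:" by a JSON object that holds its "fn" and its "kwargs", one argument or row to a line. drive_tool: Moves the arm, as the interface text tells. Its arguments: {"type":"object","properties":{"rows":{"type":"array","items":{"type":"object","properties":{"ax":{"type":"number"},"ay":{"type":"number"},"az":{"type":"number"},"x":{"type":"number"},"y":{"type":"number"},"z":{"type":"number"},"fingers":{"type":"number"}}}},"squeeze":{"type":"number"}},"required":["rows"]}

```bash
mkdir -p pics
cat > h.py <<'E'
import numpy as np, cv2
from cell import *
def cam(n):
    d=get_image(n); f=d["img"].shape[0]/2/np.tan(np.radians(d["fov_y"])/2)
    R=np.array(d["rotation"]); 
    if R.shape!=(3,3):
        from scipy.spatial.transform import Rotation as Q; R=Q.from_euler('xyz',R).as_matrix()
    z=d["range_z"]; v,u=np.mgrid[:z.shape[0],:z.shape[1]]
    P=np.stack([(u-d["cx"])/f*z,(v-d["cy"])/f*z,z],-1)@R.T+np.array(d["position"])
    P[z==0]=np.nan
    return d,P
E
python3 - <<'E'
from h import *
s=get_state(); print(s)
for n in("top","side"):
    d,P=cam(n); print(n,d["position"],d["rotation"],d["fov_y"],d["cx"],d["cy"])
    cv2.imwrite(f"pics/{n}0.png",cv2.resize(d["img"][:,:,::-1],None,fx=1.5,fy=1.5)); np.savez(f"{n}0.npz",P=P,img=d["img"])
E
```

```text
{'t': 0.0, 'qpos': array([-1.39863118e+00,  4.91536795e-01,  1.55945708e+00,  6.64898569e-06,
        1.09167591e+00, -1.05623599e-01]), 'dq': array([ 8.23165234e-04, -1.15517344e-03,  2.03457568e-03,  2.15673968e-05,
       -6.50590353e-04, -3.71896201e-04]), 'tau': array([-1.41870983e-04, -6.12638497e+01, -2.58178747e+01,  6.92774914e-02,
        4.82942036e-02, -1.20532204e-04]), 'tcp_pos': array([ 171.36125342, -600.79817301,  214.073258  ]), 'tcp_rot': array([-3.14052215e+00, -1.19422885e-04,  2.77785612e-01]), 'wrist_force': array([ 0.54607723,  0.22271042, -0.12173124]), 'wrist_torque': array([-0.04834193, -0.00242455,  0.01806788]), 'grip_width': 95.28259766575479}
top [500.90714979 -50.03760889 883.51581388] [-3.01120684  0.02583401 -1.57409471] 57.61140783967853 263.42692848676097 189.01792369779878
side [426.57599357 515.67784638 609.57450385] [-2.27248337 -0.01126416 -2.79194154] 54.252765297148564 251.73059472001975 194.63304666084326
```

View pics/top0.png

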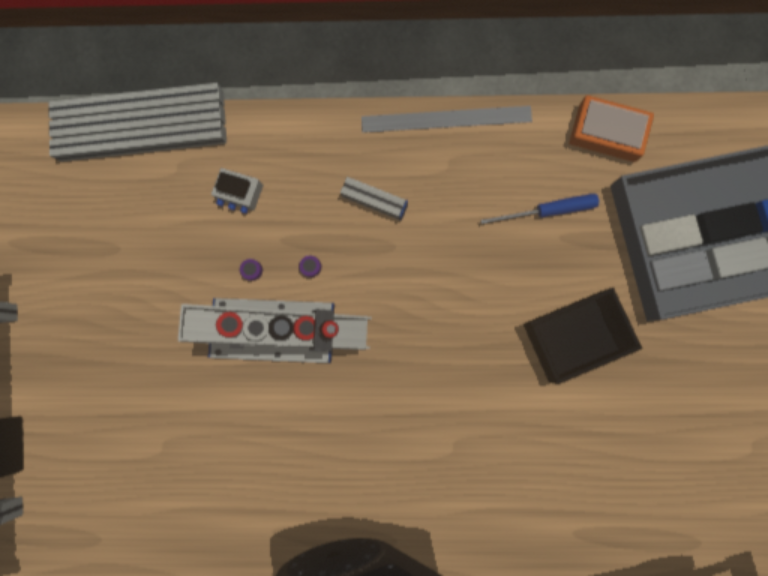

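View pics/side0.png

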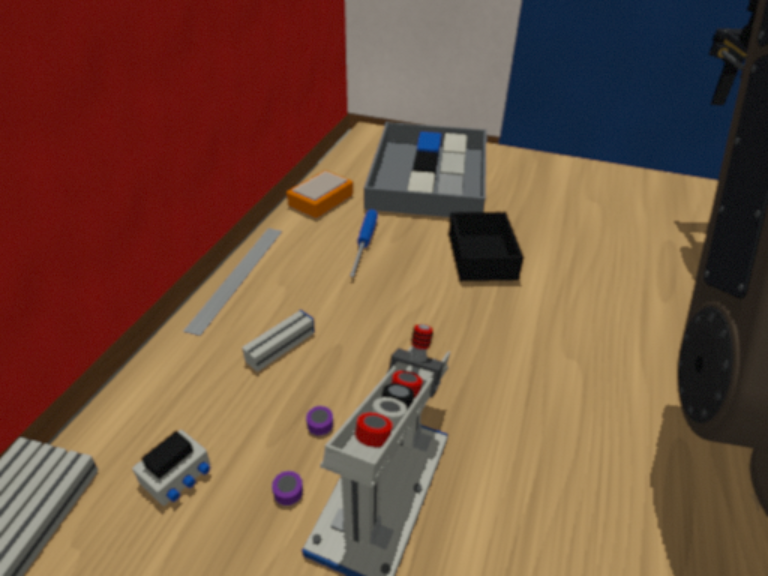

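Top view (1.5x pixels): the slide runs from (180,325) down to the lip at about (367,333), with the red knob at (330,329). The black tray is at (582,335) and is the only black open tray; the large grey one at (700,230) holds blocks. The purple discs at (251,270) and (310,266) are decoys. The bystanders are the valve (236,190), the offcut (373,198) and the screwdriver (540,210).

Run:
```python
from h import *
T=np.load("top0.npz");P=T["P"];I=T["img"].astype(int)
v,u=np.mgrid[:384,:512]
def box(x0,x1,y0,y1): return (u>x0/1.5)&(u<x1/1.5)&(v>y0/1.5)&(v<y1/1.5)
z=P[...,2]
m=box(505,650,280,395)&(z>42)&(z<60)&(I.max(-1)<80)
r=cv2.minAreaRect(P[m][:,:2].astype(np.float32)); print("tray rim",m.sum(),r,cv2.boxPoints(r),np.median(z[m]))
# floor check bench z
print("bench",np.nanmedian(z[box(400,480,280,330)]))
m=box(310,350,310,350)&(I[...,0]>120)&(I[...,1]<70)
m&=(P[...,2]>120); print("knob",m.sum(),np.percentile(P[m],[5,50,95],axis=0))
m=box(335,385,305,360)&(z>40)
r=cv2.minAreaRect(P[m][:,:2].astype(np.float32)); print("chute end",r,cv2.boxPoints(r),np.percentile(z[m],[2,50,98]))
m=box(170,385,295,370)&(z>40)
r=cv2.minAreaRect(P[m][:,:2].astype(np.float32)); print("chute",r,cv2.boxPoints(r))
S=np.load("side0.npz");Q=S["P"];J=S["img"].astype(int)
m=(u>400/1.5)&(u<450/1.5)&(v>315/1.5)&(v<355/1.5)&(J[...,0]>100)&(J[...,1]<70)&(Q[...,2]>100)
print("knob side",m.sum(),np.percentile(Q[m],[3,50,97],axis=0))
```

```text
tray rim 732 ((537.6334228515625, -353.5330810546875), (104.36444091796875, 204.0061492919922), 22.25598907470703) [[ 450.70557 -278.8929 ]
 [ 527.9719  -467.70078]
 [ 624.5613  -428.17325]
 [ 547.2949  -239.36539]] 49.91818744687595
bench 0.8109876856819369
knob 45 [[525.36176629  50.32264055 159.33986035]
 [533.79656331  61.84768267 164.56162855]
 [543.57455138  67.75413701 167.73216327]]
chute end ((531.4810791015625, 35.47896194458008), (52.86530685424805, 51.806095123291016), 87.51445007324219) [[504.45612    10.194525 ]
 [556.21344     7.9478283]
 [558.50604    60.763397 ]
 [506.74872    63.010094 ]] [ 66.46071052  78.29576612 157.84232093]
chute ((535.936279296875, 136.73056030273438), (255.86033630371094, 62.30745315551758), 87.89788055419922) [[500.11096    10.029228 ]
 [562.37646     7.7437363]
 [571.7616    263.4319   ]
 [509.4961    265.71738  ]]
knob side 46 [[522.29908761  58.41769644 145.49247403]
 [531.29517711  65.1086039  164.2768659 ]
 [542.06423253  74.3072722  166.82019672]]
```

```bash
cat >> h.py <<'E'
def tray(P,I,near,rad=110):
    z=P[...,2]; m=(z>44)&(z<58)&(I.max(-1)<75)&(np.hypot(P[...,0]-near[0],P[...,1]-near[1])<rad)
    n,l,st,_=cv2.connectedComponentsWithStats(m.astype(np.uint8),connectivity=8)
    k=1+np.argmax(st[1:,4]); q=P[l==k][:,:2].astype(np.float32)
    return cv2.minAreaRect(q),len(q)
E
python3 - <<'E'
from h import *
T=np.load("top0.npz");P=T["P"];I=T["img"].astype(int)
c=P[223,388];r,n=tray(P,I,(540,-318));print(c,r,n,cv2.boxPoints(r))
E
```

```text
[ 528.81418328 -334.74315482   11.69782935] ((527.1067504882812, -326.47332763671875), (103.71621704101562, 145.69317626953125), 22.411529541015625) 671 [[ 451.3923  -278.90015]
 [ 506.93878 -413.589  ]
 [ 602.82117 -374.0465 ]
 [ 547.2747  -239.35767]]
```

Call:
{"fn": "drive_tool", "kwargs": {
  "rows": [
    {"x": 0.6,"y": 0.5,"z": -0.2,"az": -0.65,"fingers": 50},
    {"x": 0.6,"y": 0.5,"z": -0.2,"az": -0.65,"fingers": 50},
    {"x": 0.6,"y": 0.5,"z": -0.2,"az": -0.65,"fingers": 50},
    {"x": 0.6,"y": 0.5,"z": -0.2,"az": -0.65,"fingers": 50},
    {"x": 0.6,"y": 0.5,"z": -0.2,"az": -0.65,"fingers": 50},
    {"x": 0.6,"y": 0.5,"z": -0.2,"az": -0.65,"fingers": 50},
    {"x": 0.6,"y": 0.5,"z": -0.2,"az": -0.65,"fingers": 50},
    {"x": 0.6,"y": 0.5,"z": -0.2,"az": -0.65,"fingers": 50},
    {"x": 0.6,"y": 0.5,"z": -0.2,"az": -0.65,"fingers": 50},
    {"x": 0.6,"y": 0.5,"z": -0.2,"az": -0.65,"fingers": 50},
    {"x": 0.6,"y": 0.5,"z": -0.2,"az": -0.65,"fingers": 50},
    {"x": 0.6,"y": 0.5,"z": -0.2,"az": -0.65,"fingers": 50},
    {"x": 0.6,"y": 0.5,"z": -0.2,"az": -0.65,"fingers": 50},
    {"x": 0.6,"y": 0.5,"z": -0.2,"az": -0.65,"fingers": 50},
    {"x": 0.6,"y": 0.5,"z": -0.2,"az": -0.65,"fingers": 50},
    {"x": 0.6,"y": 0.5,"z": -0.2,"az": -0.65,"fingers": 50},
    {"fingers": 50},
    {"fingers": 50}
  ]
}}

```text
invalid input
```

Call:
{"fn": "drive_tool", "kwargs": {
  "rows": [
    {"x": 0.6,"y": 0.5,"z": -0.2,"ax": 0,"ay": 0,"az": -0.65,"fingers": 50}
  ],
  "squeeze": 20
}}

```text
t: 0.2
tcp_pos: [188.3, -586.9, 208.1]
tcp_rot: [3.142, 0.0, 0.184]
wrist_force: [0.9, -0.3, -0.3]
grip_width: 91.1
```

Call:
{"fn": "drive_tool", "kwargs": {
  "rows": [
    {"x": 0.7,"y": 0.54,"z": -0.22,"ax": 0,"ay": 0,"az": -0.7,"fingers": 50},
    {"x": 0.7,"y": 0.54,"z": -0.22,"ax": 0,"ay": 0,"az": -0.7,"fingers": 50},
    {"x": 0.7,"y": 0.54,"z": -0.22,"ax": 0,"ay": 0,"az": -0.7,"fingers": 50},
    {"x": 0.7,"y": 0.54,"z": -0.22,"ax": 0,"ay": 0,"az": -0.7,"fingers": 50},
    {"x": 0.7,"y": 0.54,"z": -0.22,"ax": 0,"ay": 0,"az": -0.7,"fingers": 50},
    {"x": 0.7,"y": 0.54,"z": -0.22,"ax": 0,"ay": 0,"az": -0.7,"fingers": 50},
    {"x": 0.7,"y": 0.54,"z": -0.22,"ax": 0,"ay": 0,"az": -0.7,"fingers": 50},
    {"x": 0.7,"y": 0.54,"z": -0.22,"ax": 0,"ay": 0,"az": -0.7,"fingers": 50},
    {"x": 0.7,"y": 0.54,"z": -0.22,"ax": 0,"ay": 0,"az": -0.7,"fingers": 50},
    {"x": 0.7,"y": 0.54,"z": -0.22,"ax": 0,"ay": 0,"az": -0.7,"fingers": 50},
    {"x": 0.7,"y": 0.54,"z": -0.22,"ax": 0,"ay": 0,"az": -0.7,"fingers": 50},
    {"x": 0.7,"y": 0.54,"z": -0.22,"ax": 0,"ay": 0,"az": -0.7,"fingers": 50},
    {"x": 0.7,"y": 0.54,"z": -0.22,"ax": 0,"ay": 0,"az": -0.7,"fingers": 50},
    {"x": 0,"y": 0,"z": 0,"ax": 0,"ay": 0,"az": 0,"fingers": 50}
  ],
  "squeeze": 30
}}

```text
t: 1.6
tcp_pos: [470.6, -363.8, 114.2]
tcp_rot: [-3.139, 0.007, -1.144]
wrist_force: [-0.3, 0.7, -0.0]
grip_width: 49.6
```

Call:
{"fn": "drive_tool", "kwargs": {
  "rows": [
    {"x": 0.56,"y": 0.16,"z": -0.3,"ax": 0,"ay": 0,"az": -0.26,"fingers": 50},
    {"x": 0,"y": 0,"z": -0.6,"ax": 0,"ay": 0,"az": 0,"fingers": 50},
    {"x": 0,"y": 0,"z": 0,"ax": 0,"ay": 0,"az": 0,"fingers": 50}
  ]
}}

```text
t: 1.9
tcp_pos: [487.4, -359.0, 86.4]
tcp_rot: [-3.14, 0.008, -1.176]
wrist_force: [-0.1, -0.7, -0.5]
grip_width: 49.9
```

Run:
```python
from h import *
print(get_state()["tcp_pos"],get_state()["tcp_rot"])
a=cam("top")[0]["img"][150:320,300:470];b=cam("side")[0]["img"][60:230,250:420]
cv2.imwrite("pics/c1.png",cv2.resize(np.hstack([a,b])[:,:,::-1],None,fx=2.3,fy=2.3))
```

```text
[ 487.41599411 -359.03432077   86.44970483] [-3.13957671  0.00771517 -1.17550955]
```

View pics/c1.png

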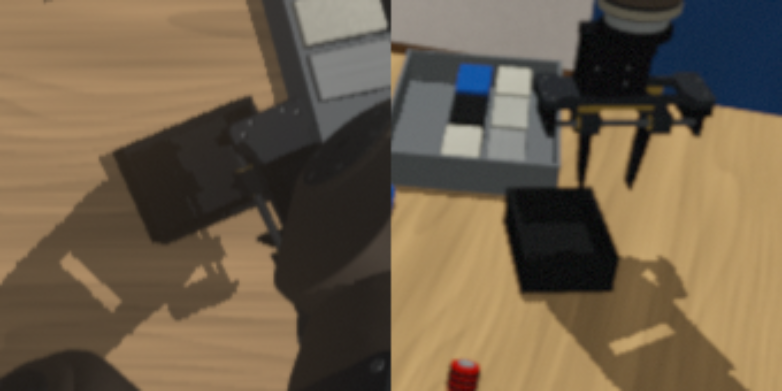

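Side view: the two fingers straddle the tray's -x wall (crop 605,190), and the grey box is clear. I'm descending to grip.

Call:
{"fn": "drive_tool", "kwargs": {
  "rows": [
    {"x": 0,"y": 0,"z": -0.8,"ax": 0,"ay": 0,"az": 0,"fingers": 50},
    {"x": 0,"y": 0,"z": -0.8,"ax": 0,"ay": 0,"az": 0,"fingers": 50},
    {"x": 0,"y": 0,"z": -0.5,"ax": 0,"ay": 0,"az": 0,"fingers": 50},
    {"x": 0,"y": 0,"z": 0,"ax": 0,"ay": 0,"az": 0,"fingers": 2},
    {"x": 0,"y": 0,"z": 0,"ax": 0,"ay": 0,"az": 0,"fingers": 2},
    {"x": 0,"y": 0,"z": 0,"ax": 0,"ay": 0,"az": 0,"fingers": 2},
    {"x": 0,"y": 0,"z": 0,"ax": 0,"ay": 0,"az": 0,"fingers": 2},
    {"x": 0,"y": 0,"z": 0,"ax": 0,"ay": 0,"az": 0,"fingers": 2},
    {"x": 0,"y": 0,"z": 0,"ax": 0,"ay": 0,"az": 0,"fingers": 2},
    {"x": 0,"y": 0,"z": 0,"ax": 0,"ay": 0,"az": 0,"fingers": 2}
  ],
  "squeeze": 45
}}

```text
t: 3.0
tcp_pos: [488.6, -365.1, 33.2]
tcp_rot: [-3.133, -0.007, -1.176]
wrist_force: [-0.5, -0.1, -2.4]
grip_width: 7.6
```

Run:
```python
from h import *
s=get_state();print({k:np.round(s[k],3) for k in s})
```

```text
{'t': np.float64(3.0), 'qpos': array([-0.752,  0.691,  1.757,  0.008,  0.684,  1.989]), 'dq': array([ 0.   , -0.003,  0.001, -0.001,  0.003, -0.001]), 'tau': array([-3.7000e-02, -6.7043e+01, -1.8083e+01,  1.0200e-01, -1.3700e-01,
        1.0000e-03]), 'tcp_pos': array([ 488.623, -365.083,   33.211]), 'tcp_rot': array([-3.133, -0.007, -1.176]), 'wrist_force': array([-0.487, -0.081, -2.429]), 'wrist_torque': array([0.085, 0.145, 0.003]), 'grip_width': np.float64(7.642)}
```

Call:
{"fn": "drive_tool", "kwargs": {
  "rows": [
    {"x": 0,"y": 0,"z": 0,"ax": 0,"ay": 0,"az": 0,"fingers": 25},
    {"x": 0,"y": 0,"z": 0,"ax": 0,"ay": 0,"az": 0,"fingers": 25},
    {"x": 0,"y": 0,"z": -0.4,"ax": 0,"ay": 0,"az": 0,"fingers": 25},
    {"x": 0,"y": 0,"z": 0,"ax": 0,"ay": 0,"az": 0,"fingers": 25}
  ]
}}

```text
t: 3.4
tcp_pos: [488.8, -365.0, 20.5]
tcp_rot: [-3.133, -0.007, -1.176]
wrist_force: [-1.0, 0.2, 0.5]
grip_width: 24.4
```

Call:
{"fn": "drive_tool", "kwargs": {
  "rows": [
    {"x": 0,"y": 0,"z": 0,"ax": 0,"ay": 0,"az": 0,"fingers": 2},
    {"x": 0,"y": 0,"z": 0,"ax": 0,"ay": 0,"az": 0,"fingers": 2},
    {"x": 0,"y": 0,"z": 0,"ax": 0,"ay": 0,"az": 0,"fingers": 2},
    {"x": 0,"y": 0,"z": 0,"ax": 0,"ay": 0,"az": 0,"fingers": 2},
    {"x": 0,"y": 0,"z": 0,"ax": 0,"ay": 0,"az": 0,"fingers": 2},
    {"x": 0,"y": 0,"z": 0.15,"ax": 0,"ay": 0,"az": 0,"fingers": 2},
    {"x": 0,"y": 0,"z": 0.1,"ax": 0,"ay": 0,"az": 0,"fingers": 2},
    {"x": 0,"y": 0,"z": 0,"ax": 0,"ay": 0,"az": 0,"fingers": 2}
  ],
  "squeeze": 50
}}

```text
t: 4.2
tcp_pos: [488.4, -364.7, 27.7]
tcp_rot: [-3.134, -0.005, -1.176]
wrist_force: [-0.1, 0.3, -2.7]
grip_width: 7.6
```

Run:
```python
from h import *
d,P=cam("side");a=d["img"][60:230,250:420]
cv2.imwrite("pics/c2.png",cv2.resize(a[:,:,::-1],None,fx=3,fy=3))
```

```text
(no output)
```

View pics/c2.png

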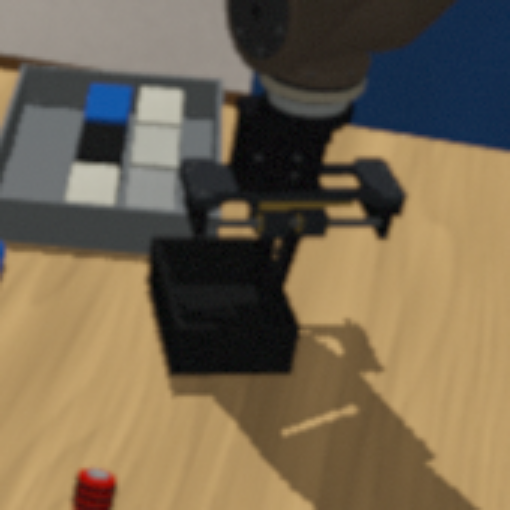

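Call:
{"fn": "drive_tool", "kwargs": {
  "rows": [
    {"x": 0,"y": 0.6,"z": 0,"ax": 0,"ay": 0,"az": -0.2,"fingers": 2},
    {"x": 0,"y": 0.6,"z": 0,"ax": 0,"ay": 0,"az": -0.25,"fingers": 2},
    {"x": 0,"y": 0.6,"z": 0,"ax": 0,"ay": 0,"az": -0.25,"fingers": 2},
    {"x": 0,"y": 0.6,"z": 0,"ax": 0,"ay": 0,"az": -0.25,"fingers": 2},
    {"x": 0,"y": 0.6,"z": 0,"ax": 0,"ay": 0,"az": -0.25,"fingers": 2},
    {"x": 0,"y": 0.6,"z": 0,"ax": 0,"ay": 0,"az": -0.25,"fingers": 2},
    {"x": 0,"y": 0.6,"z": 0,"ax": 0,"ay": 0,"az": -0.25,"fingers": 2},
    {"x": 0,"y": 0.6,"z": 0,"ax": 0,"ay": 0,"az": -0.25,"fingers": 2},
    {"x": 0,"y": 0.6,"z": 0,"ax": 0,"ay": 0,"az": -0.25,"fingers": 2},
    {"x": 0,"y": 0.6,"z": 0,"ax": 0,"ay": 0,"az": -0.25,"fingers": 2},
    {"x": 0,"y": 0.6,"z": 0,"ax": 0,"ay": 0,"az": -0.25,"fingers": 2},
    {"x": 0,"y": 0.6,"z": 0,"ax": 0,"ay": 0,"az": -0.25,"fingers": 2},
    {"x": 0,"y": 0.5,"z": 0,"ax": 0,"ay": 0,"az": -0.15,"fingers": 2},
    {"x": 0,"y": 0,"z": 0,"ax": 0,"ay": 0,"az": 0,"fingers": 2}
  ]
}}

```text
t: 5.65
tcp_pos: [481.6, -135.2, 26.5]
tcp_rot: [-3.116, 0.028, -1.606]
wrist_force: [0.1, -0.1, -2.0]
grip_width: 7.7
```

Run:
```python
from h import *
d,P=cam("side");d2,P2=cam("top")
cv2.imwrite("pics/c3.png",cv2.resize(np.hstack([d["img"][150:340,180:370],d2["img"][150:340,180:370]])[:,:,::-1],None,fx=2.1,fy=2.1))
for n,(D,Q) in {"side":(d,P),"top":(d2,P2)}.items():
    I=D["img"].astype(int)
    m=(I[...,0]>90)&(I[...,1]<60)&(I[...,2]<70)&(np.hypot(Q[...,0]-532,Q[...,1]-60)<35)&(Q[...,2]>130)
    print(n,m.sum(),np.percentile(Q[m],[3,50,97],axis=0).round(1).tolist())
```

```text
side 111 [[522.5, 54.9, 145.3], [531.6, 69.0, 159.7], [542.1, 75.4, 166.1]]
top 30 [[523.3, 57.7, 159.5], [532.4, 65.0, 164.7], [544.2, 68.6, 168.1]]
```

View pics/c3.png

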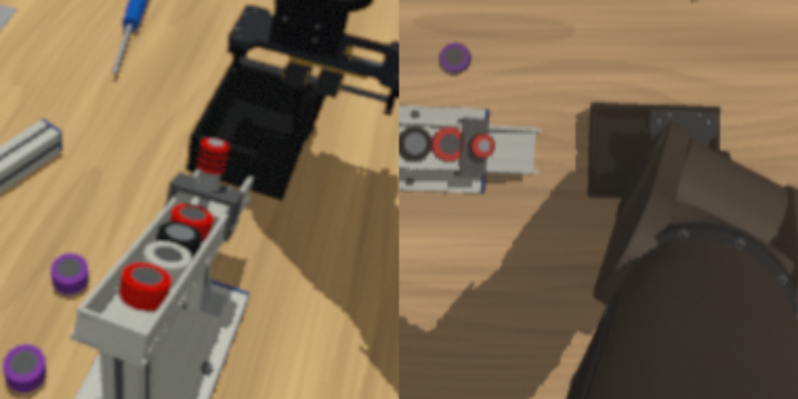

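Call:
{"fn": "drive_tool", "kwargs": {
  "rows": [
    {"x": 0,"y": 0,"z": 0,"ax": -0.19,"ay": 0.19,"az": 0,"fingers": 2},
    {"x": 0,"y": 0,"z": -0.12,"ax": 0,"ay": 0,"az": 0,"fingers": 2},
    {"x": 0,"y": 0,"z": 0,"ax": 0,"ay": 0,"az": 0,"fingers": 2}
  ]
}}

```text
t: 6.05
tcp_pos: [478.8, -145.0, 21.8]
tcp_rot: [-3.13, 0.02, -1.595]
wrist_force: [-0.9, 0.3, -2.8]
grip_width: 7.2
```

Run:
```python
from h import *
d2,P=cam("top");I=d2["img"].astype(int);z=P[...,2]
m=(I.max(-1)<80)&(P[...,1]<-20)&(P[...,1]>-70)&(P[...,0]>460)&(P[...,0]<600)&(z>35)
print(np.percentile(P[m],[1,5,50,95,99],axis=0).round(1).tolist())
m=(z>63)&(z<80)&(P[...,1]<30)&(P[...,1]>-5)&(P[...,0]>495)&(P[...,0]<570)&(I.min(-1)>90)
print(np.percentile(P[m],[1,5,50,95,99],axis=0).round(1).tolist())
```

```text
[[477.2, -69.7, 39.3], [479.5, -67.3, 44.4], [525.0, -58.3, 55.0], [578.1, -53.5, 57.7], [580.7, -53.4, 58.5]]
[[505.3, 16.1, 64.9], [512.2, 16.3, 66.2], [533.0, 23.1, 69.7], [551.5, 29.9, 73.3], [556.3, 29.9, 74.6]]
```

Call:
{"fn": "drive_tool", "kwargs": {
  "rows": [
    {"x": 0,"y": 0,"z": 0,"ax": -0.14,"ay": 0.09,"az": 0,"fingers": 2},
    {"x": 0,"y": 0.3,"z": 0,"ax": 0,"ay": 0,"az": 0,"fingers": 2},
    {"x": 0,"y": 0.5,"z": 0,"ax": 0,"ay": 0,"az": 0,"fingers": 2},
    {"x": 0,"y": 0,"z": 0,"ax": 0,"ay": 0,"az": 0,"fingers": 2}
  ]
}}

```text
t: 6.5
tcp_pos: [475.0, -127.7, 21.3]
tcp_rot: [-3.127, 0.025, -1.583]
wrist_force: [-0.0, 1.2, 0.1]
grip_width: 7.5
```

```bash
cat > tr.py <<'E'
from h import *
d2,P=cam("top");I=d2["img"].astype(int);z=P[...,2]
m=(I.max(-1)<80)&(P[...,1]<32)&(P[...,1]>-150)&(P[...,0]>465)&(P[...,0]<600)&(z>35)&(z<62)
print(np.percentile(P[m],[1,5,50,95,99],axis=0).round(1).tolist())
e=m&(P[...,1]>np.percentile(P[m][:,1],90)); print("end",P[e].mean(0))
E
python3 tr.py
```

```text
[[472.6, -146.2, 37.9], [474.8, -130.7, 51.6], [564.1, -50.1, 54.7], [575.9, -37.1, 57.2], [576.0, -36.9, 58.5]]
end [509.64529292 -37.07513995  54.74779267]
```

Call:
{"fn": "drive_tool", "kwargs": {
  "rows": [
    {"x": 0.05,"y": 0.5,"z": 0.03,"ax": -0.1,"ay": 0,"az": 0,"fingers": 2},
    {"x": 0.05,"y": 0.5,"z": 0,"ax": -0.1,"ay": 0,"az": 0,"fingers": 2},
    {"x": 0.05,"y": 0.5,"z": 0,"ax": -0.1,"ay": 0,"az": 0,"fingers": 2},
    {"x": 0.05,"y": 0.5,"z": 0,"ax": 0,"ay": 0,"az": 0,"fingers": 2},
    {"x": 0,"y": 0,"z": 0,"ax": 0,"ay": 0,"az": 0,"fingers": 2}
  ]
}}

```text
t: 7.05
tcp_pos: [474.6, -80.1, 20.0]
tcp_rot: [-3.089, 0.032, -1.556]
wrist_force: [0.7, 0.1, -1.5]
grip_width: 7.8
```

```bash
python3 tr.py
```

```text
[[467.9, -131.6, 36.1], [472.6, -129.4, 41.8], [559.5, -32.6, 54.6], [573.2, 10.2, 57.8], [573.4, 12.5, 59.1]]
end [520.34572194  10.53804909  53.96490915]
```

Call:
{"fn": "drive_tool", "kwargs": {
  "rows": [
    {"x": 0.2,"y": 0.3,"z": 0.03,"ax": -0.25,"ay": 0.4,"az": -0.35,"fingers": 2},
    {"x": 0.1,"y": 0.3,"z": 0,"ax": -0.05,"ay": 0.1,"az": -0.1,"fingers": 2}
  ]
}}

```text
t: 7.3
tcp_pos: [476.4, -80.4, 16.7]
tcp_rot: [-3.108, 0.055, -1.59]
wrist_force: [-6.8, -14.4, 24.3]
grip_width: 7.9
```

```bash
python3 tr.py; python3 -c "
from h import *
d,P=cam('side');cv2.imwrite('pics/c4.png',cv2.resize(d['img'][150:340,180:370][:,:,::-1],None,fx=3,fy=3))"
```

```text
[[472.5, -129.9, 37.1], [475.4, -129.3, 42.6], [566.0, -12.8, 52.7], [576.2, 12.7, 55.6], [576.4, 12.9, 56.4]]
end [519.56292464  12.32498784  51.58472469]
```

View pics/c4.png

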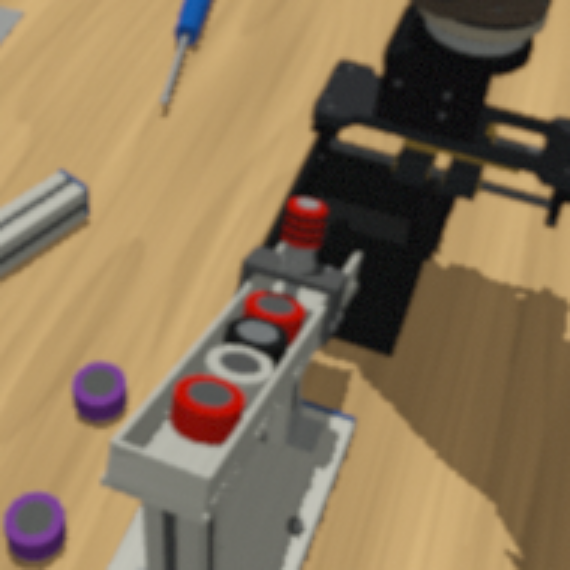

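Call:
{"fn": "drive_tool", "kwargs": {
  "rows": [
    {"x": 0,"y": 0,"z": 0.15,"ax": -0.1,"ay": 0.1,"az": -0.05,"fingers": 2},
    {"x": 0.1,"y": 0.4,"z": 0,"ax": 0,"ay": 0.05,"az": 0,"fingers": 2},
    {"x": 0,"y": 0.4,"z": 0,"ax": 0,"ay": 0.05,"az": 0,"fingers": 2}
  ]
}}

```text
t: 7.7
tcp_pos: [473.8, -63.3, 17.3]
tcp_rot: [-3.118, 0.071, -1.586]
wrist_force: [-0.2, -7.3, 8.3]
grip_width: 7.7
```

```bash
python3 tr.py
```

```text
[[470.3, -113.5, 36.2], [472.7, -112.9, 44.6], [568.6, -12.2, 53.2], [573.8, 29.0, 56.0], [574.0, 29.5, 57.2]]
end [507.84611412  28.50447333  53.60484862]
```

Call:
{"fn": "drive_tool", "kwargs": {
  "rows": [
    {"x": 0.2,"y": 0,"z": 0,"ax": 0,"ay": 0,"az": 0,"fingers": 2},
    {"x": 0,"y": 0,"z": 0,"ax": 0,"ay": 0,"az": 0,"fingers": 30},
    {"x": 0,"y": 0,"z": 0,"ax": 0,"ay": 0,"az": 0,"fingers": 30},
    {"x": 0,"y": 0,"z": 0,"ax": 0,"ay": 0,"az": 0,"fingers": 30},
    {"x": 0,"y": 0,"z": 0.5,"ax": 0,"ay": 0,"az": 0,"fingers": 30},
    {"x": 0,"y": 0,"z": 0.8,"ax": 0,"ay": 0,"az": 0,"fingers": 30},
    {"x": 0,"y": -0.3,"z": 0.8,"ax": 0,"ay": 0,"az": 0,"fingers": 30},
    {"x": 0,"y": -0.3,"z": 0.8,"ax": 0,"ay": 0,"az": 0,"fingers": 50},
    {"x": 0,"y": -0.3,"z": 0.9,"ax": 0,"ay": 0,"az": 0,"fingers": 50},
    {"x": 0,"y": -0.3,"z": 0.9,"ax": 0,"ay": 0,"az": 0,"fingers": 50},
    {"x": 0,"y": -0.5,"z": 0.9,"ax": 0,"ay": 0,"az": 0,"fingers": 50},
    {"x": 0,"y": -0.5,"z": 0.9,"ax": 0,"ay": 0,"az": 0,"fingers": 50}
  ]
}}

```text
t: 8.95
tcp_pos: [470.8, -126.5, 212.5]
tcp_rot: [-3.128, 0.09, -1.576]
wrist_force: [0.7, 0.7, -0.8]
grip_width: 49.7
```

```bash
cat > look.py <<'E'
from h import *
import sys
d,P=cam("side");d2,P2=cam("top")
cv2.imwrite(sys.argv[1],cv2.resize(np.hstack([d["img"][140:330,180:370],d2["img"][140:330,180:370]])[:,:,::-1],None,fx=2.1,fy=2.1))
E
python3 tr.py; python3 look.py pics/c5.png
python3 - <<'E'
from h import *
for n in("side","top"):
    D,Q=cam(n); I=D["img"].astype(int)
    m=(I[...,0]>90)&(I[...,1]<60)&(I[...,2]<70)&(np.hypot(Q[...,0]-532,Q[...,1]-60)<35)&(Q[...,2]>130)
    print(n,m.sum(),np.percentile(Q[m],[3,50,97],axis=0).round(1).tolist())
    # grey top cap of knob
    m=(np.hypot(Q[...,0]-532,Q[...,1]-60)<25)&(Q[...,2]>164); print(m.sum(),Q[m].mean(0),Q[m].min(0),Q[m].max(0))
E
```

```text
[[474.6, -111.2, 38.0], [474.8, -110.1, 45.3], [521.4, -46.3, 50.3], [578.9, 29.2, 52.6], [579.1, 31.7, 53.5]]
end [512.50601814  28.70651926  49.17526522]
side 99 [[522.7, 55.2, 145.9], [531.3, 68.6, 160.4], [541.7, 75.5, 166.5]]
35 [534.02875053  64.5754662  165.38714038] [524.71292143  56.76756036 164.03208383] [541.59813269  70.26148554 167.0628518 ]
top 25 [[523.3, 57.7, 159.8], [533.4, 65.4, 164.8], [544.2, 69.2, 168.7]]
51 [532.47959506  62.89390217 165.82943014] [523.28757766  53.93554684 164.18879347] [541.78507584  70.43586801 168.90884396]
```

View pics/c5.png

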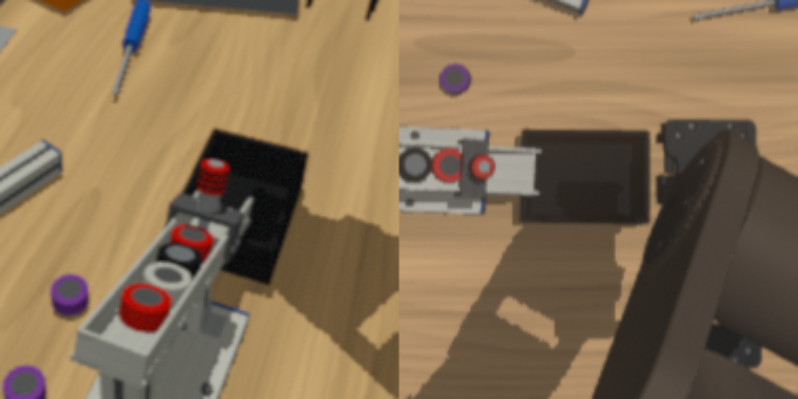

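Call:
{"fn": "drive_tool", "kwargs": {
  "rows": [
    {"x": 0.26,"y": 0.7,"z": 0,"ax": 0.3,"ay": 0,"az": 0,"fingers": 60},
    {"x": 0.26,"y": 0.7,"z": 0,"ax": 0.3,"ay": 0,"az": 0,"fingers": 60},
    {"x": 0.26,"y": 0.7,"z": 0,"ax": 0.3,"ay": 0,"az": 0,"fingers": 60},
    {"x": 0.26,"y": 0.7,"z": 0,"ax": 0.3,"ay": 0,"az": 0,"fingers": 60},
    {"x": 0.26,"y": 0.7,"z": 0,"ax": 0.3,"ay": 0,"az": 0,"fingers": 60},
    {"x": 0.26,"y": 0.7,"z": 0,"ax": 0.3,"ay": 0,"az": 0,"fingers": 60},
    {"x": 0.26,"y": 0.7,"z": 0,"ax": 0.3,"ay": 0,"az": 0,"fingers": 60},
    {"x": 0,"y": 0,"z": 0,"ax": 0,"ay": 0,"az": 0,"fingers": 60}
  ]
}}

```text
t: 10.0
tcp_pos: [521.8, 32.5, 199.8]
tcp_rot: [3.131, 0.401, -1.581]
wrist_force: [-0.2, -0.2, -0.7]
grip_width: 59.7
```

```bash
cat > st.py <<'E'
from h import *
from scipy.spatial.transform import Rotation as Q
s=get_state(); R=Q.from_euler('xyz',s["tcp_rot"]).as_matrix(); K=np.array([532.3,61.5,152.5])
a=np.radians(22); g=np.array([.0367*np.sin(a),np.sin(a),-np.cos(a)]); jx=np.array([-.9993,.0367,0])
print("t",s["t"],"tcp",s["tcp_pos"].round(1),"toolz",R[:,2].round(3),"jaw",R[:,1].round(3),"knob in tool",(R.T@(K-s["tcp_pos"])).round(1))
T=np.stack([np.cross(jx,g),jx,g],1); print("turn units",(Q.from_matrix(T@R.T).as_rotvec(degrees=True)/8).round(2),"shift to 50 back",((K+15*g-50*g-s["tcp_pos"])/30).round(2),"to grasp",((K+15*g-s["tcp_pos"])/30).round(2),"F",s["wrist_force"].round(1),s["grip_width"])
E
python3 st.py
```

```text
t 10.0 tcp [521.8  32.5 199.8] toolz [-0.007  0.39  -0.921] jaw [-1.     0.006  0.01 ] knob in tool [ -8.3 -10.7  54.8]
turn units [-0.12 -0.07 -0.22] shift to 50 back [ 0.33  0.53 -0.49] to grasp [ 0.36  1.15 -2.04] F [-0.2 -0.2 -0.7] 59.656836219990794
```

Call:
{"fn": "drive_tool", "kwargs": {
  "rows": [
    {"x": 0.33,"y": 0.53,"z": -0.4,"ax": -0.12,"ay": -0.07,"az": -0.22,"fingers": 60},
    {"x": 0,"y": 0,"z": 0,"ax": 0,"ay": 0,"az": 0,"fingers": 60}
  ]
}}

```text
t: 10.2
tcp_pos: [530.6, 48.6, 185.2]
tcp_rot: [3.139, 0.383, -1.607]
wrist_force: [0.7, -0.3, 0.4]
grip_width: 60.1
```

```bash
python3 st.py; python3 look.py pics/c6.png
```

```text
t 10.2 tcp [530.6  48.6 185.2] toolz [ 0.011  0.373 -0.928] jaw [-0.999  0.035  0.002] knob in tool [ 0.2 -1.3 35.2]
turn units [ 0.01 -0.02 -0.01] shift to 50 back [ 0.04 -0.01 -0.01] to grasp [ 0.06  0.62 -1.55] F [ 0.7 -0.3  0.4] 60.119543980668254
```

View pics/c6.png

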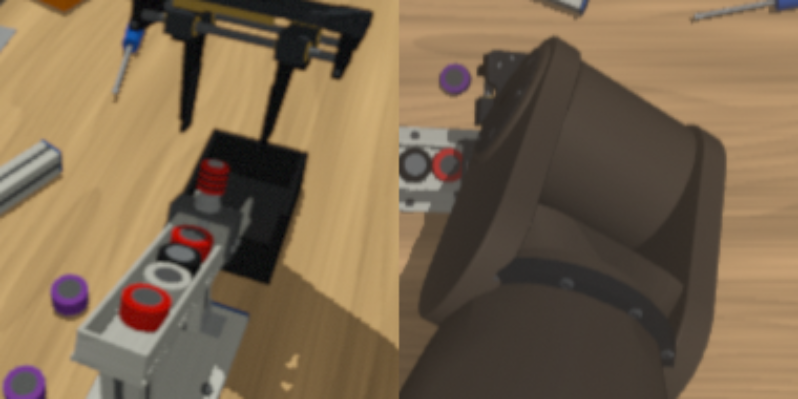

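Side view: the fingertips are at (183,128) and (265,142), and their centre line runs on to the knob at (213,178). The alignment is good, so I'm moving along the pin axis.

Call:
{"fn": "drive_tool", "kwargs": {
  "rows": [
    {"x": 0.02,"y": 0.2,"z": -0.5,"ax": 0,"ay": 0,"az": 0,"fingers": 60},
    {"x": 0.02,"y": 0.2,"z": -0.5,"ax": 0,"ay": 0,"az": 0,"fingers": 60},
    {"x": 0,"y": 0,"z": 0,"ax": 0,"ay": 0,"az": 0,"fingers": 60}
  ]
}}

```text
t: 10.6
tcp_pos: [531.6, 57.2, 156.7]
tcp_rot: [3.139, 0.381, -1.612]
wrist_force: [-0.4, 0.5, -0.1]
grip_width: 59.9
```

```bash
python3 st.py
```

```text
t 10.6 tcp [531.6  57.2 156.7] toolz [ 0.013  0.372 -0.928] jaw [-0.999  0.04   0.002] knob in tool [-2.4 -0.6  5.5]
turn units [ 0.02 -0.02  0.02] shift to 50 back [ 0.01 -0.29  0.94] to grasp [ 0.03  0.33 -0.6 ] F [-0.4  0.5 -0.1] 59.89610305966505
```

Now at the knob; I'll go the rest of the way and close.

Call:
{"fn": "drive_tool", "kwargs": {
  "rows": [
    {"x": 0.02,"y": 0.33,"z": -0.6,"ax": 0,"ay": 0,"az": 0,"fingers": 60},
    {"x": 0,"y": 0,"z": 0,"ax": 0,"ay": 0,"az": 0,"fingers": 10},
    {"x": 0,"y": 0,"z": 0,"ax": 0,"ay": 0,"az": 0,"fingers": 10},
    {"x": 0,"y": 0,"z": 0,"ax": 0,"ay": 0,"az": 0,"fingers": 10},
    {"x": 0,"y": 0,"z": 0,"ax": 0,"ay": 0,"az": 0,"fingers": 10},
    {"x": 0,"y": 0,"z": 0,"ax": 0,"ay": 0,"az": 0,"fingers": 10}
  ],
  "squeeze": 55
}}

```text
t: 11.2
tcp_pos: [533.4, 63.6, 143.0]
tcp_rot: [-3.14, 0.38, -1.613]
wrist_force: [-0.9, 1.1, -0.1]
grip_width: 25.1
```

```bash
python3 st.py;python3 look.py pics/c7.png
```

```text
t 11.2 tcp [533.4  63.6 143. ] toolz [ 0.017  0.371 -0.929] jaw [-0.999  0.043 -0.001] knob in tool [-1.6  1.  -9.6]
turn units [0.03 0.01 0.05] shift to 50 back [-0.05 -0.51  1.4 ] to grasp [-0.03  0.12 -0.15] F [-0.9  1.1 -0.1] 25.126956794872193
```

View pics/c7.png

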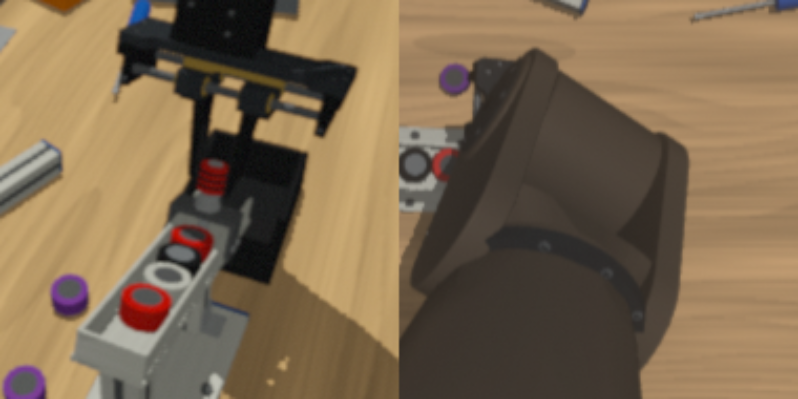

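Call:
{"fn": "drive_tool", "kwargs": {
  "rows": [
    {"x": 0,"y": -0.1,"z": 0.25,"ax": 0,"ay": 0,"az": 0,"fingers": 10},
    {"x": 0,"y": -0.1,"z": 0.25,"ax": 0,"ay": 0,"az": 0,"fingers": 10},
    {"x": 0,"y": -0.1,"z": 0.25,"ax": 0,"ay": 0,"az": 0,"fingers": 10}
  ],
  "squeeze": 60
}}

```text
t: 11.6
tcp_pos: [533.1, 54.6, 165.2]
tcp_rot: [3.141, 0.38, -1.614]
wrist_force: [4.3, 4.7, -14.8]
grip_width: 23.3
```

```bash
python3 st.py
```

```text
t 11.6 tcp [533.1  54.6 165.2] toolz [ 0.015  0.371 -0.929] jaw [-0.999  0.043  0.001] knob in tool [-1.6  1.1 14.3]
turn units [ 0.03 -0.01  0.05] shift to 50 back [-0.04 -0.21  0.66] to grasp [-0.02  0.42 -0.89] F [  4.3   4.7 -14.8] 23.306790492637568
```

Call:
{"fn": "drive_tool", "kwargs": {
  "rows": [
    {"x": 0,"y": -0.06,"z": 0.14,"ax": 0,"ay": 0,"az": 0,"fingers": 10},
    {"x": 0,"y": 0,"z": 0,"ax": 0,"ay": 0,"az": 0,"fingers": 10}
  ]
}}

```text
t: 11.8
tcp_pos: [532.8, 53.1, 169.2]
tcp_rot: [3.139, 0.381, -1.616]
wrist_force: [7.3, 5.6, -13.9]
grip_width: 23.3
```

```bash
python3 st.py
```

```text
t 11.8 tcp [532.8  53.1 169.2] toolz [ 0.014  0.372 -0.928] jaw [-0.999  0.044  0.003] knob in tool [-1.6  0.8 18.6]
turn units [ 0.02 -0.02  0.05] shift to 50 back [-0.03 -0.16  0.53] to grasp [-0.01  0.47 -1.02] F [  7.3   5.6 -13.9] 23.255479880266076
```

Call:
{"fn": "drive_tool", "kwargs": {
  "rows": [
    {"x": -0.02,"y": -0.04,"z": 0.08,"ax": 0,"ay": 0,"az": 0,"fingers": 10},
    {"x": -0.01,"y": -0.01,"z": 0.04,"ax": 0,"ay": 0,"az": 0,"fingers": 10},
    {"x": 0,"y": 0,"z": 0.02,"ax": 0,"ay": 0,"az": 0,"fingers": 10},
    {"x": 0,"y": 0,"z": 0.02,"ax": 0,"ay": 0,"az": 0,"fingers": 10},
    {"x": 0,"y": 0,"z": 0.02,"ax": 0,"ay": 0,"az": 0,"fingers": 10}
  ]
}}

```text
t: 12.3
tcp_pos: [532.8, 53.1, 169.1]
tcp_rot: [3.134, 0.383, -1.62]
wrist_force: [7.7, 4.8, -14.3]
grip_width: 22.8
```

```bash
python3 st.py;python3 look.py pics/c8.png
```

```text
t 12.3 tcp [532.8  53.1 169.1] toolz [ 0.01   0.374 -0.928] jaw [-0.999  0.046  0.007] knob in tool [-1.5  0.8 18.5]
turn units [ 0.01 -0.05  0.07] shift to 50 back [-0.03 -0.16  0.53] to grasp [-0.01  0.47 -1.02] F [  7.7   4.8 -14.3] 22.759504894925122
```

View pics/c8.png

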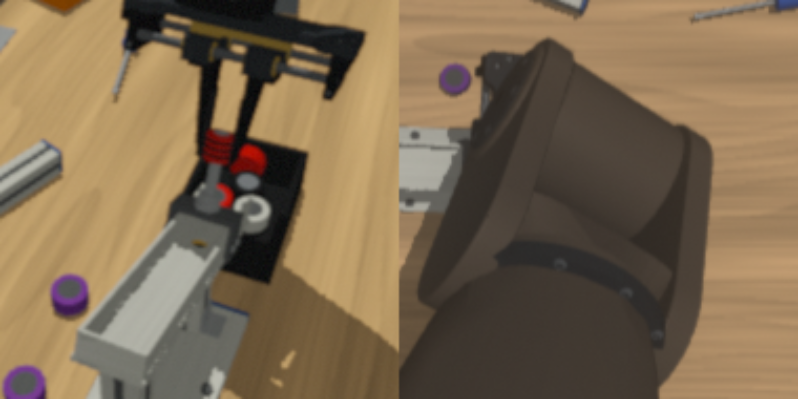

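```bash
cat > kn.py <<'E'
from h import *
Q0=np.load("side0.npz");
d,Q=cam("side")
v,u=np.mgrid[:384,:512]
for I,P in((Q0["img"],Q0["P"]),(d["img"],Q)):
    I=I.astype(int); m=(I[...,0]>90)&(I[...,1]<60)&(I[...,2]<70)&(np.abs(P[...,0]-532)<25)&(P[...,1]>25)&(P[...,1]<90)&(P[...,2]>130)
    print("knob",m.sum(),P[m].mean(0).round(1),P[m].min(0).round(1),P[m].max(0).round(1))
I=d["img"].astype(int)
z=Q[...,2]; m=(Q[...,0]>478)&(Q[...,0]<575)&(Q[...,1]>-105)&(Q[...,1]<25)&((I.max(-1)>90))&(z<100)
print("pieces z pct",np.percentile(z[m],[1,50,90,95,99]).round(1),m.sum())
print(get_state()["t"],get_state()["grip_width"],get_state()["wrist_force"])
E
python3 kn.py
```

```text
knob 66 [531.6  67.4 158.9] [522.9  55.8 143.8] [542.6  75.6 167.1]
knob 91 [530.9  57.5 183.5] [514.   40.6 166. ] [541.1  65.1 192.5]
pieces z pct [ 7.5 26.5 43.1 67.  88.8] 442
12.45 22.86752845379053 [  6.52517205   5.23758871 -13.04881516]
```

Call:
{"fn": "drive_tool", "kwargs": {
  "rows": [
    {"x": 0.03,"y": -0.09,"z": 0.22,"ax": 0,"ay": 0,"az": 0,"fingers": 10},
    {"x": 0.03,"y": -0.09,"z": 0.22,"ax": 0,"ay": 0,"az": 0,"fingers": 10}
  ]
}}

```text
t: 12.65
tcp_pos: [532.2, 49.9, 173.9]
tcp_rot: [3.125, 0.39, -1.623]
wrist_force: [25.1, 26.1, -54.6]
grip_width: 22.5
```

```bash
python3 st.py; python3 kn.py
```

```text
t 12.65 tcp [532.2  49.9 173.9] toolz [ 0.004  0.38  -0.925] jaw [-0.999  0.046  0.015] knob in tool [-2.6  0.1 24.3]
turn units [-0.04 -0.11  0.07] shift to 50 back [-0.01 -0.05  0.37] to grasp [ 0.01  0.58 -1.18] F [ 25.1  26.1 -54.6] 22.53012890038543
knob 66 [531.6  67.4 158.9] [522.9  55.8 143.8] [542.6  75.6 167.1]
knob 93 [530.3  57.7 183.9] [516.   44.3 169.4] [541.3  65.7 193.3]
pieces z pct [ 7.7 26.4 43.4 66.1 88.8] 452
12.7 22.837654738280673 [ 16.43717995  20.40053877 -45.79208668]
```

Call:
{"fn": "drive_tool", "kwargs": {
  "rows": [
    {"x": 0,"y": 0,"z": 0,"ax": 0,"ay": 0,"az": 0,"fingers": 10},
    {"x": 0,"y": -0.02,"z": 0.06,"ax": 0,"ay": 0,"az": 0,"fingers": 10},
    {"x": 0,"y": -0.02,"z": 0.06,"ax": 0,"ay": 0,"az": 0,"fingers": 10}
  ]
}}

```text
t: 13.0
tcp_pos: [532.5, 49.5, 174.4]
tcp_rot: [3.122, 0.393, -1.626]
wrist_force: [10.6, 14.2, -30.1]
grip_width: 22.9
```

```bash
python3 st.py; python3 kn.py; python3 st.py; python3 kn.py|sed -n 2p
```

```text
t 13.0 tcp [532.5  49.5 174.4] toolz [ 0.001  0.383 -0.924] jaw [-0.999  0.047  0.018] knob in tool [-2.7  0.4 24.8]
turn units [-0.07 -0.13  0.08] shift to 50 back [-0.02 -0.04  0.35] to grasp [ 0.    0.59 -1.19] F [ 10.6  14.2 -30.1] 22.8612054246468
knob 66 [531.6  67.4 158.9] [522.9  55.8 143.8] [542.6  75.6 167.1]
knob 94 [530.2  57.5 183.5] [516.2  42.8 168.7] [541.3  65.1 193. ]
pieces z pct [ 7.4 26.7 42.9 65.8 88.5] 455
13.05 22.500432187847363 [  8.6771189   11.84235864 -22.2633238 ]
t 13.05 tcp [532.6  49.5 174.3] toolz [ 0.001  0.383 -0.924] jaw [-0.999  0.047  0.018] knob in tool [-2.7  0.4 24.8]
turn units [-0.07 -0.13  0.08] shift to 50 back [-0.02 -0.04  0.35] to grasp [-0.    0.59 -1.19] F [  8.7  11.8 -22.3] 22.500432187847363
knob 97 [530.4  57.5 183.6] [516.4  42.1 169.9] [541.6  65.4 193.2]
```

```bash
python3 -c "
from h import *
d,P=cam('side');cv2.imwrite('pics/c9.png',cv2.resize(d['img'][180:290,250:350][:,:,::-1],None,fx=5,fy=5,interpolation=cv2.INTER_CUBIC))
z=P[...,2]
for n,(u,v) in dict(redA=(248,160),black=(248,182),redB=(224,197),silver=(252,212)).items(): print(n,P[int(140+v/2.1),int(180+u/2.1)].round(1))
s=get_state();print(s['t'],s['wrist_force'],s['tcp_pos'])"
```

```text
redA [531.1 -89.2  38.2]
black [525.2 -70.9  26.2]
redB [544.  -41.3  26. ]
silver [510.7 -32.4  25.5]
13.15 [  9.13366506  11.42763613 -22.51553747] [532.55747427  49.49993983 174.33427433]
```

View pics/c9.png

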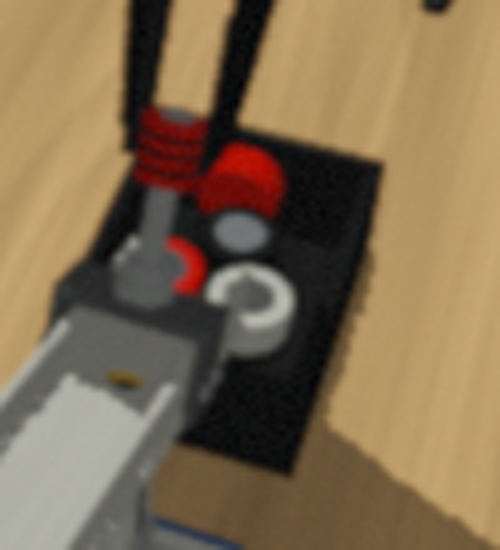

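```bash
python3 -c "
from cell import *
print(sign_off()); s=get_state(); print(s['t'],s['wrist_force'],s['tcp_pos'],s['grip_width'])"
```

```text
the job is handed in; nothing more can be done
None
the job is handed in; nothing more can be done
```

The slide is empty and the job is handed in. The tray stands under the mouth, all four workpieces are in it, and the gripper is still holding the stop-pin knob pulled back. No verdict came back, so this rests on my own last checks at about 13.2 s of the 51 s allowed.

- **Tray:** I gripped it by its long wall nearest the robot, set it down and let go. Its centre is about 57 mm out from the lip, which leaves the lip about 8 mm inside the tray's open top. The rim measures about 50 mm all round, so it stands flat.
- **Pin:** I closed on the knob along its tilted axis and pulled until the pin met its stop. The knob moved about 27 mm by the camera. At the end the pull was steady at about 25 N, above the 14 N the spring gives when fully back.
- **Workpieces:** All four were seen inside the tray below its rim. Three lie flat or nearly so, and one red piece leans near the far end, with its top at about 38 mm.
- **Bystanders:** I kept clear of the screwdriver, offcut, valve and purple discs. They looked unmoved in the views that showed them, but I did not measure them again.

Three things went less than cleanly:
- The first grip on the tray was too high, so I redid it.
- The tray was briefly pressed on the bench with about 25 N while I was placing it.
- One pull against the stop reached about 65 N and slid the pads roughly 6 mm up the knob. I eased off afterwards, and the grip still held.

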